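# Mixing stick into the lidded shaker

### The arm

A 7-joint arm with a two-finger parallel gripper is mounted at the origin on the work surface. World frame = base frame: x ahead of the robot, y to its left, z up, the work surface at z = 0. Lengths are in m, angles in rad, forces in N, time in s.
With the tool pointing down it reaches from about 0.4 to 0.85 m from the base axis. Payload 4.5 kg.
Tool frame: the origin (TCP) lies where the fingers leave the gripper's body, on its centre line; the fingertips stand 64 mm ahead of it and the grasp point (between the pads) lies 45 mm ahead of it; z points along the fingers, y is the direction in which the jaws open and shut (so a half turn about z gives the same grasp; the last joint's range is limited). The gripper opens to 88 mm and grips with 3 to 60 N. Pads are 18 mm wide; open, the fingers measure 123 mm over their backs; the gripper's body (75 mm by 187 mm) begins 45 mm behind the grasp point.
Start: joints at [-1.231, 0.689, -0.195, 1.565, 0.157, 0.902, -0.215], TCP at [0.188, 0.596, 0.303] pointing down, gripper open.
Joint ranges: [-3.01, 3.01], [-0.46, 2.08], [-1.47, 1.51], [0.13, 2.56], [-1, 4.14], [0.04, 2.09], [-2.66, 2.66]. Speed limits (rad/s): [2.57, 2.57, 3.14, 3.14, 3.14, 3.14, 3.14].

### API

Orientations are given as a unit quaternion [x, y, z, w].
In Python, from plant import monitor, snapshot, workorder, finder gives the robot as it stands.
- The arm moves only by the tool carry_out, never from a script. Its argument "motion" is one flat list of numbers, 6 for each row, row after row: the shift along the tool's x, y, z in cm, then the turn, a rotation vector about the tool's x, y, z in rad. In form: [x, y, z, rx, ry, rz, x, y, z, rx, ry, rz, ...]. A call has 1 to 8 rows; each row shifts and turns the commanded pose from where the row before left it, along the tool's axes as they then stand; what a row does not reach is not made up. A row lasts 1/8 s, in which the tool goes at most 62.5 mm and 10.7 degrees, less where a joint would pass 70% of its speed; a pose out of reach is approached as far as the arm can. A call with a gripper value outside its range is refused whole. "hand" is the finger opening in cm, from 0 to 8.81, set as the call begins (left out, the last holds). The fingers move at their own pace and stop on an object; "grip_force" is the grip in N (left out, the last holds). Time passes only in rows, so rows that do not move let the fingers close. It gives the time, the measured TCP pose, the force and the opening at its end, in the units of the state.
- monitor.get_state(): the state, without advancing time (a new reading comes with each control period).
- snapshot(name): name is "scene" or "top"; returns a dict with "frame" (480x640x3 uint8, red, green, blue), "range_z" (480x640 float32, m along the optical axis (not along the pixel's ray), 0 where there is no reading), "fx", "fy", "cx", "cy" (pixels), "D" ([k1, k2, p1, p2, k3] as OpenCV has them; the pictures are not rectified), "rvec" (rotation vector, rad) and "tvec" (3), from world to camera coordinates, as OpenCV has them. Camera axes: x right, y down, z forward; pixel columns grow to the right and rows downward; lengths in m; the calibration is good to about 2 mm. A picture is of the moment at which its call begins.
- workorder.finish_job(): hands the job in, once; it reports no verdict.
Trained networks look in a picture, given as the dict that the camera call returned (one of the last four; its "shot" number tells which), for a name from the list of things; names that differ only in an ending like _2 or _b are one class to them, and where a whole thing is asked for, a point or a joint stands for the part that bears it (a point fixed in the world has none). Each returns a list of dicts, best first, with "p" (0 to 1); they miss things now and then, are a little off and sometimes report something else, mostly with a low value. They report only what shows in the picture. A call takes as long as a camera call. They do not tell look-alikes from the thing itself.
- finder.masks_of(picture, thing): "pixels" (480x640 bool, what is visible of it) and "extent" ([left, top, right, bottom] in pixels, round what is visible of it).
The state is a dict: "clock": time; "q": joint angles; "qd": joint speeds; "joint_torque": joint torques, N m; "tool_pos": TCP position; "eef_rot": TCP orientation; "contact_force": force on the tool from outside, world axes, zero at the start; "moment": the same for the moment, N m; "opening": opening from 0.0 (shut) to 1.0 (fully open).
Only numpy, scipy, OpenCV 4.12 (cv2) and the standard library are available. Lean on these libraries where they do the work, as an engineer would, in place of code of your own. Each camera call takes 0.05 s, during which the arm holds its last target. There are 200 camera calls.

### The job

Lift the red-handled mixing stick out of its wooden stand and lower it, tip first, through the hole in the white lid of the blue shaker until the tip is at the bottom, and only then let go. Leave the shaker standing upright where it is, and do not push the glass tumblers or the green mug about.

Things in the scene. Friction and masses are not known exactly. Their poses are not given: they have to be found in the camera images.
- stick_grip (a point): Grip point of the loose mixing stick (120 g, 215 mm long, z axis along it, up): on its axis, mid-way up its round red handle (26 mm diameter, 70 mm long), 180 mm above the tip, 35 mm below the top. Below the handle a round steel shaft, 16 mm diameter. It starts upright within 3 degrees, 50 mm deep in the hole of a fixed wooden stand 80 x 80 x 60 mm high; pull it straight up to free it.
- stick_tip (a point): Tip of the same stick: bottom centre of its 145 mm long steel shaft (16 mm diameter), 180 mm below the grip point along the stick's z axis; 10 mm above the counter at the start.
- shaker_hole (a point): Centre of the 44 mm round hole in the white lid of the loose, empty blue plastic shaker (180 g), at the lid's flat top face, 106 mm above the counter; z up. Lid 6 mm thick, its outer rim raised 4 mm more. Shaker 78 mm across at the foot, 92 mm at the lid; inside floor 101 mm below this point, inside 70 to 82 mm wide. The stick leans a little in it once let go.
- tumbler: Bystander: the nearer of two clear glass tumblers (the far one is fixed), open, 72 mm across the rim, 100 mm high, loose. Origin at the centre of its underside, z up.
- mug: Bystander: green ceramic mug, open, 82 mm across the rim, 95 mm high, handle on its own +y side, loose. Origin at the centre of its underside, z up.
Mind the look-alikes: they are no part of the job. What is shaped like the part that bears stick_grip but purple or yellow is not meant.

How it is judged:
On the way, in this order (a step that is already met when the one before it is completed fails the run):
1. the stick is lifted out of its stand, its tip more than 80 mm above the counter (height (world z) of stick_tip above 0.08 m), for 0.1 s.
2. the tip is down in the shaker, within 26 mm of its floor, with the stick still in the gripper (z of stick_tip in the frame of shaker_hole below -0.075 m and horizontal distance between stick_tip and shaker_hole below 0.045 m and contact force between the fingers and stick above 0.5 N), for 0.1 s.
At the end, for the whole second after the job is handed in: The stick's tip is inside the shaker through the lid's hole, within 26 mm of the shaker's floor (75 mm or more below the lid's top face and within 45 mm of its axis); the stick is released and at rest; the shaker stands on the counter within 10 degrees of upright and within 50 mm of where it was (z of stick_tip in the frame of shaker_hole below -0.075 m and horizontal distance between stick_tip and shaker_hole below 0.045 m and linear speed of stick below 0.03 m/s and angle between shaker_hole's own z axis and vertical below 0.17 rad and distance of shaker_hole from where it was at the start of the episode below 0.05 m and height (world z) of shaker_hole below 0.125 m); the robot touches nothing.
It fails at once if the tumbler or the mug is pushed more than 30 mm or tipped more than 20 degrees (distance of any of tumbler, mug from where it was at the start of the episode above 0.03 m or angle between any of tumbler, mug's own z axis and vertical above 0.35 rad).
It fails at once if the shaker is tipped more than 30 degrees (angle between shaker_hole's own z axis and vertical above 0.52 rad).
It also fails if it takes over 45 s, if anything falls off the work surface, if the arm or the gripper's body presses on something with over 40 N, if the wrist force passes 120 N, or if a joint passes its speed limit or range.

## Working session

There is one attempt and no reset: what is moved stays moved. The work goes in short steps, Python scripts to look and compute and a tool call to move; the robot and the scene stay as the last step left them, time stands still between calls to the robot, and variables do not carry over. Pictures are saved under pics/ and viewed, about 8 in all and at most 12, crops included, and the job is handed in when it is done.

Besides the shell and the picture viewer there is one more tool, called after ">>>" in YAML: its name, and indented under it one key for each argument. carry_out: Moves the arm, as the interface text tells. Its arguments: {"type":"object","properties":{"motion":{"type":"array"},"hand":{"type":"number"},"grip_force":{"type":"number"}},"required":["motion"]}

```bash
mkdir -p pics; cat > h.py <<'E'
import numpy as np, cv2
from plant import monitor, snapshot, workorder, finder
def cloud(p):
    K=np.array([[p['fx'],0,p['cx']],[0,p['fy'],p['cy']],[0,0,1.]])
    v,u=np.mgrid[0:480,0:640]
    n=cv2.undistortPoints(np.stack([u,v],-1).reshape(-1,1,2).astype(float),K,np.array(p['D'],float)).reshape(480,640,2)
    z=p['range_z'].astype(float)
    c=np.dstack([n*z[...,None],z])
    R=cv2.Rodrigues(np.array(p['rvec'],float))[0]
    w=(c-np.array(p['tvec'],float).ravel())@R
    w[z<=0]=np.nan
    return w
def save(n,im): cv2.imwrite('pics/'+n+'.png',im[...,::-1])
E
python3 - <<'E'
from h import *
s=monitor.get_state(); print({k:np.round(s[k],3) for k in ('clock','tool_pos','eef_rot','opening')})
ims=[]
for n in ('scene','top'):
    p=snapshot(n); w=cloud(p); save(n,p['frame'])
    for t in ('stick_grip','shaker_hole','tumbler','mug'):
        for d in finder.masks_of(p,t)[:4]:
            m=d['pixels']; q=w[m]; q=q[~np.isnan(q[:,0])]
            print(n,t,round(d['p'],2),np.round(d['extent']),p['frame'][m].mean(0).round(), np.round(np.percentile(q,[2,50,98],axis=0),3).tolist() if len(q) else None)
E
```

```text
{'clock': np.float64(0.0), 'tool_pos': array([0.188, 0.596, 0.302]), 'eef_rot': array([ 0.152,  0.988, -0.001, -0.   ]), 'opening': np.float64(1.002)}
scene stick_grip 0.77 [342. 193. 352. 262.] [78. 66. 24.] [[0.459, -0.004, 0.005], [0.475, 0.009, 0.161], [0.482, 0.02, 0.217]]
scene stick_grip 0.7 [388. 197. 406. 252.] [62. 26. 24.] [[0.453, 0.102, 0.059], [0.47, 0.113, 0.18], [0.477, 0.125, 0.228]]
scene stick_grip 0.68 [430. 217. 460. 281.] [41. 24. 50.] [[0.364, 0.207, -0.0], [0.494, 0.218, 0.158], [0.501, 0.23, 0.217]]
scene shaker_hole 0.74 [411. 284. 462. 344.] [68. 73. 79.] [[0.562, 0.176, 0.007], [0.618, 0.217, 0.104], [0.646, 0.257, 0.113]]
scene shaker_hole 0.17 [287. 269. 342. 322.] [14. 34. 19.] [[0.564, -0.08, 0.003], [0.596, -0.041, 0.054], [0.643, 0.024, 0.097]]
scene tumbler 0.74 [185. 252. 224. 304.] [96. 98. 96.] [[0.579, -0.285, 0.005], [0.61, -0.254, 0.067], [0.645, -0.22, 0.102]]
scene mug 0.63 [287. 269. 344. 321.] [14. 34. 19.] [[0.564, -0.079, 0.003], [0.596, -0.041, 0.053], [0.643, 0.023, 0.097]]
top stick_grip 0.87 [234. 271. 259. 299.] [95. 30. 28.] [[0.454, 0.099, 0.07], [0.463, 0.108, 0.224], [0.476, 0.122, 0.227]]
top stick_grip 0.75 [306. 269. 323. 296.] [126. 110.  55.] [[0.459, -0.005, -0.001], [0.469, 0.005, 0.214], [0.502, 0.018, 0.217]]
top stick_grip 0.55 [166. 253. 210. 285.] [61. 40. 69.] [[0.477, 0.205, -0.0], [0.488, 0.211, 0.183], [0.522, 0.292, 0.217]]
top stick_grip 0.31 [304. 185. 374. 243.] [29. 50. 33.] [[0.565, -0.081, 0.001], [0.613, -0.041, 0.032], [0.643, 0.021, 0.097]]
top shaker_hole 0.78 [167. 180. 233. 240.] [ 95.  98. 101.] [[0.562, 0.173, 0.004], [0.607, 0.217, 0.106], [0.646, 0.256, 0.112]]
top tumbler 0.55 [438. 186. 490. 231.] [108. 110. 107.] [[0.582, -0.287, 0.001], [0.622, -0.261, 0.058], [0.648, -0.221, 0.102]]
top tumbler 0.55 [304. 186. 370. 242.] [29. 50. 33.] [[0.565, -0.082, 0.0], [0.612, -0.041, 0.031], [0.643, 0.02, 0.097]]
```

View pics/scene.png

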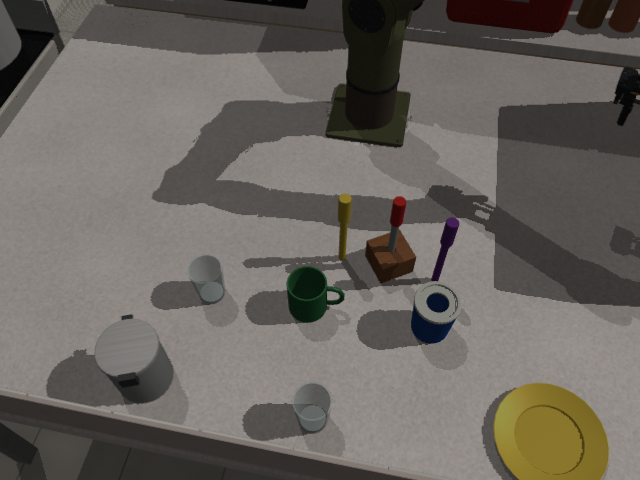

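View pics/top.png

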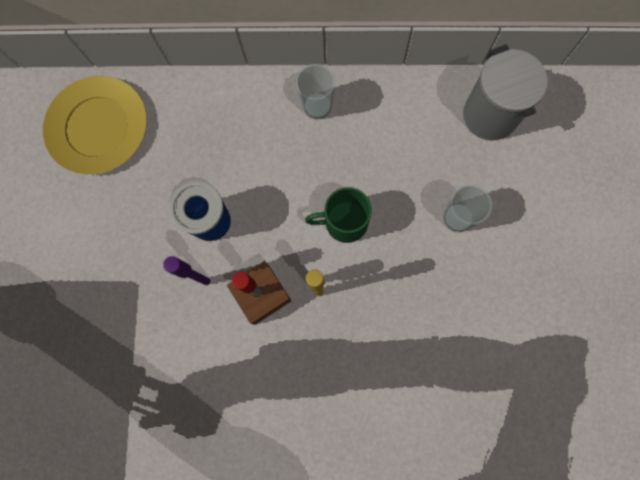

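The red handle is at scene (398,212) / top (243,282), and its shaft enters the wooden stand. The look-alikes are yellow at (345,210) / (315,280) and purple at (450,232) / (175,266), both outside the stand. Red fits the description. Next I'll confirm it in a crop and measure it finely.

```bash
cat >> h.py <<'E'
from scipy.optimize import least_squares
def circ(q,r=None):
    # axis: x=a+b(z-z0), y=c+d(z-z0), known r
    z0=q[:,2].mean()
    f=lambda p: np.hypot(q[:,0]-p[0]-p[1]*(q[:,2]-z0),q[:,1]-p[2]-p[3]*(q[:,2]-z0))-r
    s=least_squares(f,[q[:,0].mean(),0,q[:,1].mean(),0],loss='soft_l1',f_scale=.002)
    return s.x,z0,np.sqrt(np.mean(s.fun**2))
def red(p):
    f=p['frame'].astype(int); w=cloud(p)
    return (f[...,0]>1.8*f[...,1]+15)&(f[...,0]>1.8*f[...,2]+10),w
E
python3 - <<'E'
from h import *
allr=[]
for n in ('scene','top'):
    p=snapshot(n); m,w=red(p)
    m&=(w[...,2]>.15)&(w[...,2]<.235)&(abs(w[...,0]-.465)<.05)&(abs(w[...,1]-.112)<.05)
    q=w[m]; print(n,m.sum(),np.round(np.percentile(q,[2,50,98],axis=0),3).tolist())
    top=q[q[:,2]>q[:,2].max()-.006]; print(' top',top.mean(0).round(4),len(top))
    side=q[q[:,2]<q[:,2].max()-.007]; allr.append(side)
    if len(side)>30: print(' cyl',[np.round(a,4) for a in circ(side,.013)])
    # lid
    l=(w[...,2]>.098)&(w[...,2]<.118)&(np.hypot(w[...,0]-.605,w[...,1]-.216)<.06)
    q=w[l]; print(' lid',len(q),q.min(0).round(4),q.max(0).round(4))
    ring=cv2.morphologyEx(l.astype(np.uint8),cv2.MORPH_CLOSE,np.ones((2,2)))
    cs,h=cv2.findContours(ring,cv2.RETR_CCOMP,cv2.CHAIN_APPROX_NONE)
    K=np.array([[p['fx'],0,p['cx']],[0,p['fy'],p['cy']],[0,0,1.]]);R=cv2.Rodrigues(np.array(p['rvec'],float))[0];t=np.array(p['tvec'],float).ravel()
    for c,hh in zip(cs,h[0]):
        if len(c)<15: continue
        nn=cv2.undistortPoints(c.astype(float),K,np.array(p['D'],float)).reshape(-1,2)
        d=np.c_[nn,np.ones(len(nn))]@R; o=-R.T@t
        pt=o+d*((.108-o[2])/d[:,2])[:,None]
        (e,rr)=cv2.minEnclosingCircle(pt[:,:2].astype(np.float32)*1000)
        print('  contour',len(c),'hole' if hh[3]>=0 else 'outer',np.round(e,1),round(rr,1))
    if n=='scene': a=cv2.resize(p['frame'][185:285,325:475],None,fx=5,fy=5,interpolation=cv2.INTER_CUBIC); save('crop',np.clip(a.astype(int)*2,0,255).astype(np.uint8))
print('both',[np.round(a,4) for a in circ(np.vstack(allr),.013)])
E
```

```text
scene 338 [[0.455, 0.103, 0.161], [0.472, 0.114, 0.205], [0.477, 0.126, 0.228]]
 top [0.4652 0.1141 0.2252] 98
 cyl [array([ 0.4621,  0.0051,  0.1133, -0.0066]), np.float64(0.1909), np.float64(0.0011)]
 lid 1315 [0.5553 0.1714 0.0983] [0.6498 0.2626 0.1166]
  contour 130 outer [605.2 218.3] 48.5
  contour 62 hole [606.7 218.6] 23.5
top 358 [[0.454, 0.1, 0.169], [0.463, 0.109, 0.224], [0.476, 0.122, 0.227]]
 top [0.4655 0.112  0.2251] 227
 cyl [array([ 0.4664, -0.0038,  0.1125,  0.0021]), np.float64(0.1943), np.float64(0.0003)]
 lid 1757 [0.5596 0.1698 0.0983] [0.6509 0.2617 0.1147]
  contour 152 outer [603.1 213.4] 47.3
  contour 73 hole [602.6 213.3] 23.4
both [array([ 0.4628,  0.0125,  0.1134, -0.0037]), np.float64(0.192), np.float64(0.0016)]
```

View pics/crop.png

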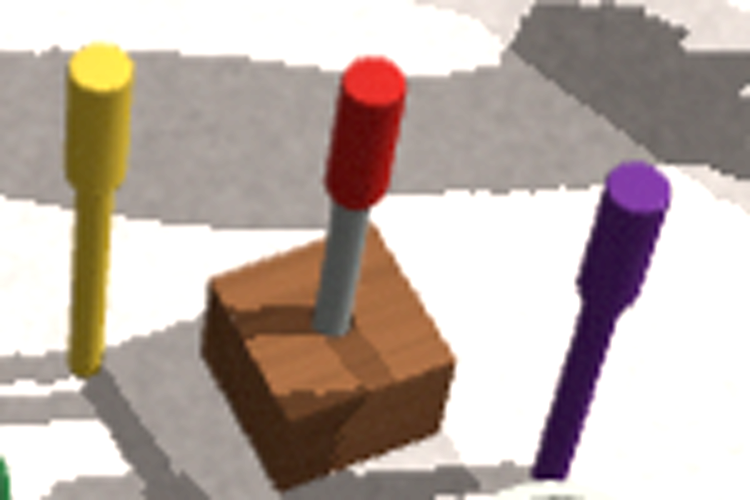

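Crop confirmed: red handle on a steel shaft, seated in the wooden stand, at crop (372,130). Moving above it.

>>> carry_out:
  motion: [-2,-2,-1.5,0,0,0,-4,-3.7,-1.5,0,0,0,-4,-3.7,-1,0,0,0,-4,-3.7,-1,0,0,0,-4,-3.7,0,0,0,0,-4,-3.7,0,0,0,0,-4,-3.7,0,0,0,0,-4,-3.7,0,0,0,0]
  hand: 7.0

```text
clock: 1.6
tool_pos: [0.391, 0.2382, 0.353]
eef_rot: [0.152, 0.988, 0.0, 0.0]
contact_force: [1.2, 0.3, -0.3]
opening: 0.79
```

>>> carry_out:
  motion: [-4,-3.7,0,0,0,0,-4,-3.7,0,0,0,0,-2.5,-2,0,0,0,0,0,0,0,0,0,0]

```text
clock: 2.1
tool_pos: [0.4633, 0.1159, 0.3527]
eef_rot: [0.155, 0.988, -0.0, 0.0]
contact_force: [-0.5, 0.2, 0.2]
opening: 0.791
```

```bash
cat > d.py <<'E'
from h import *
from scipy.spatial.transform import Rotation as Ro
def delta(t):
    s=monitor.get_state(); R=Ro.from_quat(s['eef_rot'])
    print('t',round(float(s['clock']),2),'tcp',np.round(s['tool_pos'],4),'z',R.as_matrix()[:,2].round(3),'y',R.as_matrix()[:,1].round(3),'F',np.round(s['contact_force'],1),'open',round(float(s['opening']),3))
    print('tool delta cm',np.round(R.inv().apply(np.array(t)-s['tool_pos'])*100,2))
E
python3 -c "
from d import *
delta([.465,.113,.243])"
```

```text
t 2.1 tcp [0.4633 0.1159 0.3527] z [ 0.001 -0.001 -1.   ] y [ 0.306  0.952 -0.001] F [-0.5  0.2  0.2] open 0.791
tool delta cm [-0.24 -0.22 10.97]
```

>>> carry_out:
  motion: [-0.2,-0.2,0,0,0,0,0,0,2.5,0,0,0,0,0,2.5,0,0,0,0,0,2,0,0,0,0,0,2,0,0,0,0,0,2,0,0,0,0,0,0,0,0,0]

```text
clock: 2.98
tool_pos: [0.4621, 0.1172, 0.2419]
eef_rot: [0.151, 0.989, -0.0, -0.001]
contact_force: [0.8, 1.1, -0.2]
opening: 0.794
```

```bash
python3 -c "
from d import *
delta([.465,.113,.243])
p=snapshot('scene');m,w=red(p)
m&=(w[...,2]>.15)&(w[...,2]<.235)&(abs(w[...,0]-.465)<.05)&(abs(w[...,1]-.112)<.05)
print(m.sum(),np.nanmedian(w[m],0))
save('pre',np.clip(cv2.resize(p['frame'][150:300,310:490],None,fx=4,fy=4)*1.7,0,255))"
```

```text
t 2.98 tcp [0.4621 0.1172 0.2419] z [-0.003 -0.    -1.   ] y [ 0.298  0.955 -0.001] F [ 0.8  1.1 -0.2] open 0.794
tool delta cm [-0.4  -0.32 -0.11]
287 [0.47290396 0.11378394 0.19964924][ WARN:0@1.753] global loadsave.cpp:1063 imwrite_ Unsupported depth image for selected encoder is fallbacked to CV_8U.
```

View pics/pre.png

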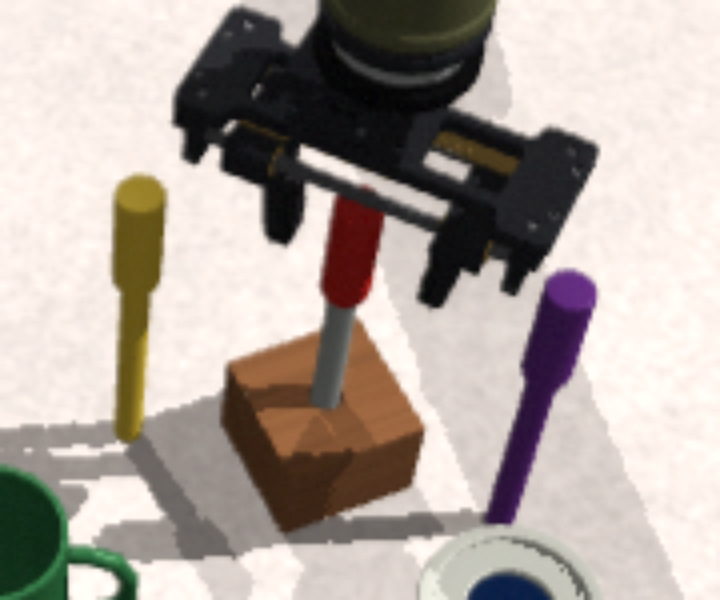

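The handle (355,245) is between the open fingers (283 and 440), and nothing else is near. A small centring move, then close.

>>> carry_out:
  motion: [-0.3,-0.3,0,0,0,0,0,0,0,0,0,0]

```text
clock: 3.28
tool_pos: [0.4659, 0.112, 0.2435]
eef_rot: [0.153, 0.988, 0.0, 0.001]
contact_force: [-0.2, 0.5, 1.0]
opening: 0.794
```

>>> carry_out:
  motion: [0,0,0,0,0,0,0,0,0,0,0,0,0,0,0,0,0,0,0,0,0,0,0,0,0,0,0,0,0,0,0,0,0,0,0,0,0,0,0,0,0,0,0,0,0,0,0,0]
  hand: 1.5
  grip_force: 25

```text
clock: 4.28
tool_pos: [0.4653, 0.1121, 0.2427]
eef_rot: [0.152, 0.988, 0.0, -0.0]
contact_force: [-0.2, 0.1, 0.5]
opening: 0.285
```

The opening is 25 mm, so the handle is gripped, with low side force. Lifting straight up.

>>> carry_out:
  motion: [0,0,-1,0,0,0,0,0,-1.5,0,0,0,0,0,-2,0,0,0,0,0,-2,0,0,0,0,0,-2.5,0,0,0,0,0,-2.5,0,0,0,0,0,-2.5,0,0,0,0,0,0,0,0,0]

```text
clock: 5.28
tool_pos: [0.466, 0.1124, 0.3845]
eef_rot: [0.152, 0.988, 0.001, 0.002]
contact_force: [-0.5, 0.2, -1.2]
opening: 0.288
```

```bash
python3 -c "
from d import *
delta([.6045,.216,.383])
for n in ('scene','top'):
    p=snapshot(n);m,w=red(p)
    s=monitor.get_state()['tool_pos']
    box=(abs(w[...,0]-s[0])<.04)&(abs(w[...,1]-s[1])<.04)
    f=p['frame'].astype(int)
    m&=box&(w[...,2]>.25)&(w[...,2]<s[2]+.0); q=w[m]; print(n,len(q),len(q) and (q.min(0).round(3),q.max(0).round(3)))
    if len(q)>30: print('handle',circ(q,.013))
    sh=box&(w[...,2]>s[2]-.23)&(w[...,2]<s[2]-.095)&(np.hypot(w[...,0]-s[0],w[...,1]-s[1])<.025); q=w[sh]
    if len(q)>30: print('shaft',len(q),q.min(0),circ(q,.008))
    save('lift_'+n,np.clip(p['frame']*1.6,0,255).astype(np.uint8))"
```

```text
t 5.28 tcp [0.466  0.1124 0.3845] z [ 0.004  0.001 -1.   ] y [0.301 0.954 0.003] F [-0.5  0.2 -1.2] open 0.288
tool delta cm [-10.09  14.05   0.22]
scene 388 (array([0.46 , 0.101, 0.298]), array([0.48 , 0.127, 0.37 ]))
handle (array([ 0.46256308, -0.02522128,  0.1142321 ,  0.00897197]), np.float64(0.33943718317165056), np.float64(0.002161106222091049))
shaft 360 [0.46155954 0.10612262 0.15414011] (array([ 4.63593862e-01, -3.21559857e-03,  1.13828575e-01,  5.68990634e-06]), np.float64(0.22449019937776993), np.float64(0.001067809029655355))
top 0 0
shaft 34 [0.46141889 0.10428682 0.15345167] (array([ 0.4664346 , -0.00402848,  0.11253721,  0.00317051]), np.float64(0.1811647824861377), np.float64(0.00017832839463512558))
```

View pics/lift_scene.png

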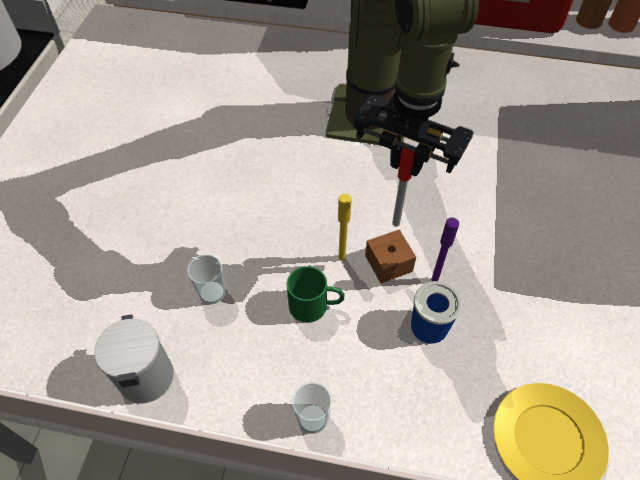

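The stick is out and upright: handle at (405,165), tip at (397,224), tip z ≈ 0.152. Both cameras agree on the offset to the hole, (0.140, 0.103) m. Carrying it over.

>>> carry_out:
  motion: [-1,1.4,0,0,0,0,-1.7,2.35,0,0,0,0,-1.7,2.35,0,0,0,0,-1.7,2.35,0,0,0,0,-1.7,2.35,0,0,0,0,-1.5,2.0,0,0,0,0,-0.8,1.2,0,0,0,0,0,0,0,0,0,0]

```text
clock: 6.38
tool_pos: [0.6035, 0.2158, 0.3806]
eef_rot: [0.152, 0.988, -0.001, -0.001]
contact_force: [0.2, -0.4, -1.0]
opening: 0.287
```

```bash
cat > c.py <<'E'
from d import *
delta([.6055,.2155,.383])
for n in ('scene','top'):
    p=snapshot(n);w=cloud(p); s=monitor.get_state()['tool_pos']
    sh=(w[...,2]>.125)&(w[...,2]<s[2]-.095)&(np.hypot(w[...,0]-s[0],w[...,1]-s[1])<.025); q=w[sh]
    if len(q)>30: print(n,'shaft',len(q),q.min(0).round(4),circ(q,.008))
    l=(w[...,2]>.098)&(w[...,2]<.118)&(np.hypot(w[...,0]-.605,w[...,1]-.216)<.06); q=w[l]
    print('lid',q.min(0).round(4),q.max(0).round(4))
    save('over_'+n,np.clip(p['frame']*1.6,0,255).astype(np.uint8))
E
python3 c.py
python3 -c "
import cv2,numpy as np
a=cv2.imread('pics/over_scene.png')[150:350,340:500];b=cv2.imread('pics/over_top.png')[120:320,130:290]
cv2.imwrite('pics/over.png',cv2.resize(np.hstack([a,b]),None,fx=2.5,fy=2.5))"
```

```text
t 6.38 tcp [0.6035 0.2158 0.3806] z [-0.003 -0.001 -1.   ] y [ 0.3    0.954 -0.002] F [ 0.2 -0.4 -1. ] open 0.287
tool delta cm [-0.2   0.04 -0.24]
scene shaft 379 [0.5985 0.2088 0.1488] (array([6.00148441e-01, 3.01569897e-03, 2.17100356e-01, 2.50537555e-04]), np.float64(0.22239674798508052), np.float64(0.0008285294187645122))
lid [0.5543 0.1712 0.0982] [0.6487 0.2623 0.1157]
top shaft 319 [0.595  0.2068 0.1492] (array([0.60381326, 0.00317032, 0.21567162, 0.00195188]), np.float64(0.21701593519848256), np.float64(0.0005134421610061716))
lid [0.5596 0.1702 0.0983] [0.6505 0.2619 0.1145]
```

View pics/over.png

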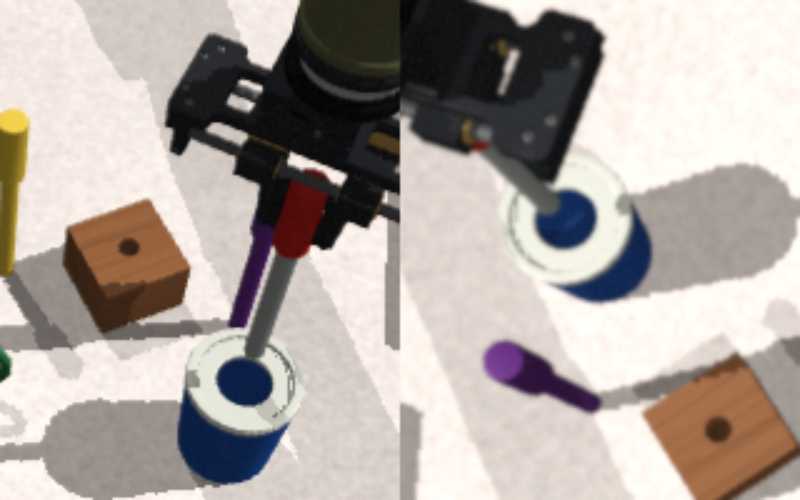

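The tip is above the hole (left crop (255,350), hole (245,385)). Averaged over both cameras it is about 3 mm off. Correcting and lowering in stages.

>>> carry_out:
  motion: [-0.25,0,0,0,0,0,0,0,1.5,0,0,0,0,0,2,0,0,0,0,0,1.5,0,0,0,0,0,1.5,0,0,0,0,0,0,0,0,0]

```text
clock: 7.22
tool_pos: [0.6055, 0.2142, 0.3162]
eef_rot: [0.152, 0.988, -0.001, -0.001]
contact_force: [-0.2, 0.2, -1.6]
opening: 0.291
```

```bash
sed -i 's/over_/in_/' c.py; python3 c.py
python3 -c "
import cv2,numpy as np
a=cv2.imread('pics/in_scene.png')[200:350,360:500];b=cv2.imread('pics/in_top.png')[140:290,130:270]
cv2.imwrite('pics/in.png',cv2.resize(np.hstack([a,b]),None,fx=2.8,fy=2.8))"
```

```text
t 7.22 tcp [0.6055 0.2142 0.3162] z [-0.003 -0.001 -1.   ] y [ 0.301  0.954 -0.002] F [-0.2  0.2 -1.6] open 0.291
tool delta cm [ 0.06  0.12 -6.68]
scene shaft 237 [0.6001 0.2073 0.1269] (array([0.60206972, 0.00146254, 0.21535325, 0.00243614]), np.float64(0.17537852724436748), np.float64(0.0008349383797216891))
lid [0.556  0.1711 0.0981] [0.6485 0.2631 0.1166]
top shaft 170 [0.5986 0.2064 0.1251] (array([ 0.60709034,  0.00297483,  0.21498955, -0.00179628]), np.float64(0.1686723078802577), np.float64(0.0005125433587923103))
lid [0.5595 0.1703 0.0984] [0.6397 0.2623 0.118 ]
```

View pics/in.png

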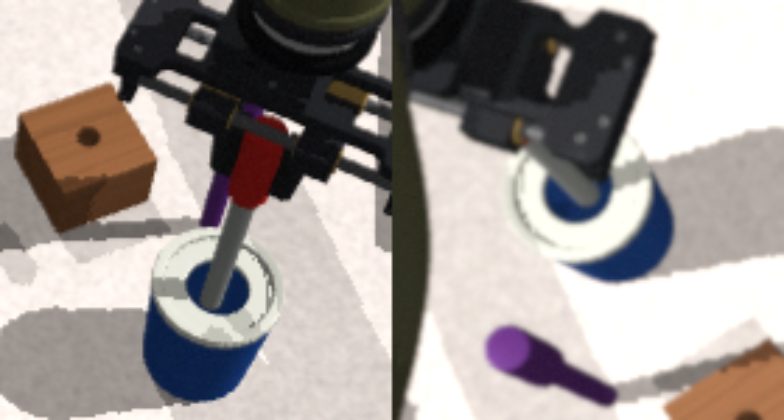

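The tip is through the hole in both views (left (213,300), right (590,200)), and the lid hasn't moved. Lowering the rest of the way.

>>> carry_out:
  motion: [0,0,1.5,0,0,0,0,0,1.5,0,0,0,0,0,1.5,0,0,0,0,0,1.5,0,0,0,0,0,0.7,0,0,0,0,0,0.3,0,0,0,0,0,0,0,0,0,0,0,0,0,0,0]

```text
clock: 8.32
tool_pos: [0.6064, 0.2146, 0.2483]
eef_rot: [0.152, 0.988, 0.0, 0.0]
contact_force: [0.7, -0.1, -0.8]
opening: 0.288
```

>>> carry_out:
  motion: [0,0,0.3,0,0,0,0,0,0.2,0,0,0,0,0,0.1,0,0,0,0,0,0,0,0,0,0,0,0,0,0,0]

```text
clock: 8.95
tool_pos: [0.6062, 0.2145, 0.2417]
eef_rot: [0.152, 0.988, 0.0, 0.0]
contact_force: [-0.5, -0.1, -1.7]
opening: 0.287
```

>>> carry_out:
  motion: [0,0,0.1,0,0,0,0,0,0.1,0,0,0,0,0,0.1,0,0,0,0,0,0,0,0,0,0,0,0,0,0,0]

```text
clock: 9.57
tool_pos: [0.6062, 0.2145, 0.2387]
eef_rot: [0.152, 0.988, 0.0, 0.0]
contact_force: [-0.1, 0.8, -1.9]
opening: 0.289
```

```bash
sed -i 's/in_/low_/' c.py; python3 c.py
```

```text
t 9.57 tcp [0.6062 0.2145 0.2387] z [ 0.  0. -1.] y [0.301 0.954 0.   ] F [-0.1  0.8 -1.9] open 0.289
tool delta cm [  0.09   0.07 -14.43]
scene shaft 39 [0.6034 0.2084 0.125 ] (array([ 0.60313111,  0.01344622,  0.21595391, -0.05715698]), np.float64(0.1344155408778944), np.float64(0.0008992216281519064))
lid [0.5647 0.1714 0.0981] [0.649  0.2626 0.118 ]
lid [0.5595 0.1722 0.0981] [0.6483 0.2617 0.1178]
```

The tip height works out at about 6 mm, which is at the floor (5 mm). Releasing.

>>> carry_out:
  motion: [0,0,0,0,0,0,0,0,0,0,0,0,0,0,0,0,0,0,0,0,0,0,0,0,0,0,0,0,0,0,0,0,0,0,0,0,0,0,0,0,0,0,0,0,0,0,0,0]
  hand: 8.8

```text
clock: 10.68
tool_pos: [0.6062, 0.2144, 0.2387]
eef_rot: [0.152, 0.988, 0.0, -0.0]
contact_force: [0.4, 0.5, -0.3]
opening: 1.0
```

```bash
python3 - <<'E'
from d import *
delta([.6055,.2155,.383])
p=snapshot('scene'); save('rel',cv2.resize(np.clip(p['frame'][150:350,340:520]*1.6,0,255).astype(np.uint8),None,fx=3,fy=3))
E
```

```text
t 10.68 tcp [0.6062 0.2144 0.2387] z [ 0.  0. -1.] y [0.301 0.954 0.   ] F [ 0.4  0.5 -0.3] open 1.0
tool delta cm [  0.1    0.08 -14.43]
```

View pics/rel.png

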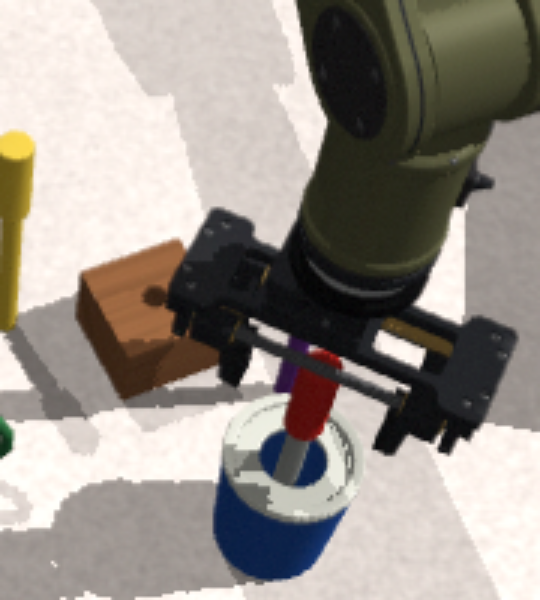

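The stick (315,395) stands free between the open fingers (238 and 395). Withdrawing straight up.

>>> carry_out:
  motion: [0,0,-0.5,0,0,0,0,0,-1.5,0,0,0,0,0,-2.5,0,0,0,0,0,-3,0,0,0,0,0,-3,0,0,0,0,0,-3,0,0,0,0,0,-1,0,0,0,0,0,0,0,0,0]

```text
clock: 11.72
tool_pos: [0.6062, 0.2145, 0.3843]
eef_rot: [0.152, 0.988, 0.0, 0.001]
contact_force: [0.1, -0.3, -0.8]
opening: 1.0
```

```bash
python3 - <<'E'
from d import *
delta([.6055,.2155,.383])
for k in range(2):
  p=snapshot('scene'); m,w=red(p)
  m&=(np.hypot(w[...,0]-.605,w[...,1]-.216)<.09)&(w[...,2]>.12)&(w[...,2]<.24); q=w[m]
  a,z0,e=circ(q,.013); print('handle',len(q),q.min(0).round(3),q.max(0).round(3),np.round(a,3),round(z0,3),round(e,4),'tip@.006',np.round([a[0]+a[1]*(.006-z0),a[2]+a[3]*(.006-z0)],3))
  l=(w[...,2]>.098)&(w[...,2]<.118)&(np.hypot(w[...,0]-.605,w[...,1]-.216)<.06); print('lid',w[l].min(0).round(3),w[l].max(0).round(3))
save('end',np.clip(p['frame']*1.6,0,255).astype(np.uint8))
E
```

```text
t 11.72 tcp [0.6062 0.2145 0.3843] z [ 0.001  0.    -1.   ] y [0.301 0.954 0.001] F [ 0.1 -0.3 -0.8] open 1.0
tool delta cm [0.1  0.07 0.13]
handle 393 [0.593 0.203 0.15 ] [0.618 0.229 0.224] [ 0.603 -0.005  0.216 -0.   ] 0.198 0.0032 tip@.006 [0.604 0.216]
lid [0.557 0.172 0.098] [0.649 0.263 0.118]
handle 388 [0.593 0.203 0.153] [0.618 0.229 0.224] [ 0.603 -0.005  0.216  0.003] 0.198 0.0032 tip@.006 [0.604 0.215]
lid [0.558 0.171 0.098] [0.649 0.263 0.117]
```

View pics/end.png

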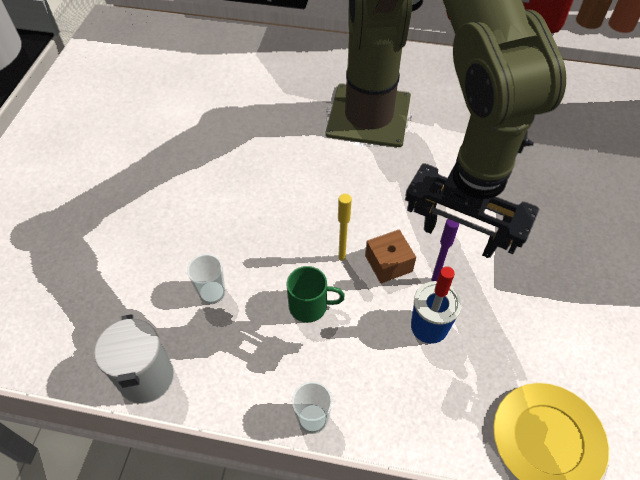

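The stick stands almost vertical in the shaker (445,285) and the gripper is clear. I'll wait briefly in case it settles into a lean, then hand in.

>>> carry_out:
  motion: [0,0,0,0,0,0,0,0,0,0,0,0,0,0,0,0,0,0,0,0,0,0,0,0,0,0,0,0,0,0,0,0,0,0,0,0,0,0,0,0,0,0,0,0,0,0,0,0]

```text
clock: 12.82
tool_pos: [0.6062, 0.2145, 0.3837]
eef_rot: [0.152, 0.988, 0.0, 0.0]
contact_force: [-0.4, -0.2, 0.0]
opening: 0.998
```

>>> carry_out:
  motion: [0,0,0,0,0,0,0,0,0,0,0,0,0,0,0,0,0,0,0,0,0,0,0,0,0,0,0,0,0,0,0,0,0,0,0,0,0,0,0,0,0,0,0,0,0,0,0,0]

```text
clock: 13.82
tool_pos: [0.6062, 0.2145, 0.3837]
eef_rot: [0.152, 0.988, 0.0, -0.0]
contact_force: [0.4, 0.2, -0.2]
opening: 0.997
```

```bash
python3 - <<'E'
from d import *
p=snapshot('scene'); m,w=red(p)
m&=(np.hypot(w[...,0]-.605,w[...,1]-.216)<.09)&(w[...,2]>.12)&(w[...,2]<.24); q=w[m]
print(len(q),q.min(0).round(3),q.max(0).round(3))
for t in ('tumbler','mug'):
    for d in finder.masks_of(p,t)[:1]: print(t,np.round(d['extent']))
print(workorder.finish_job())
E
```

```text
393 [0.593 0.203 0.151] [0.619 0.229 0.224]
tumbler [187. 250. 224. 307.]
mug [285. 267. 343. 324.]
the job is handed in; nothing more can be done
None
```

I lifted the red-handled stick out of its stand (tip to about 0.15 m), lowered it through the lid hole to about the shaker floor, then let go. The gripper then withdrew straight up, and I handed the job in at about 14 s; no verdict is reported.

**Stick:** it stood still and almost vertical in the shaker for about 2 s before hand-in. The handle top was at 0.224 m, which puts the tip about 9 mm above the counter, within a few mm of the shaker floor (5 mm). I found that tip height from the measured handle and tool height, because no contact force showed at the floor.

**Shaker, tumbler and mug:** the lid measured within about 3 mm of where it started. The mug and tumbler were within about 3 pixels of their first positions.

**Disagreement:** the two cameras differed by about 4–5 mm in the lid hole's position. I used their mean, well within the 14 mm of clearance.

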